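# Open and re-lock the extraction slide gate with the pull hook

## Robot

A 6-joint arm with a two-finger parallel gripper is mounted at the origin on a cart in front of the work surface, level with it; the furniture and walls round the work are solid. World frame = base frame: x ahead of the robot, y to its left, z up, the work surface at z = 0. Lengths are in m, angles in degrees, forces in N, time in s.
With the tool pointing down it reaches from about 0.3 to 0.75 m from the base axis. Payload 8.5 kg.
Tool frame: the origin (TCP) lies between the finger pads; the fingertips stand env.finger_overhang ahead of it and the grasp point (between the pads) lies 2 mm behind it (env.finger_overhang is the distance from the TCP to the fingertips, in m); z points along the fingers, y is the line along which they close (so a half turn about z gives the same grasp; the last joint's range is limited). The gripper opens to 85 mm and grips with 20 to 120 N. Pads are 22 mm wide; open, the fingers measure 114 mm over their backs; the gripper's body (76 mm by 85 mm) begins 54 mm behind the grasp point. The pads swing forward as they close: fully open they stand 13 mm farther back than shut.
Start: joints at [-79.372, 21.807, 74.336, -0, 83.858, -12.336], TCP at [0.215, -0.506, 0.248] pointing down, gripper open.
Joint ranges: [-178.18, 178.18], [-50.72, 133.34], [12.68, 142.11], [-81.47, 261.47], [9.98, 163.14], [-165.26, 165.26]. Speed limits (degrees/s): [136.94, 136.94, 180, 180, 180, 180].

## Interface

Orientations are given as a 3x3 rotation matrix whose columns are the frame's x, y, z axes.
In Python, from rig import env gives the robot as it stands. The module is installed in compiled form; this text tells all that it offers.
- The arm moves only by the tool jog_arm, never from a script. Its arguments are lists of equal length, an entry for each row: "hand": the finger opening in m, from 0 to 0.0854; "travel": the shift along the world's x, y, z in m, a list of three; "yaw": the turn about the world's z in rad. A call has exactly 5 rows; each row shifts and turns the commanded pose from where the row before left it; what a row does not reach is not made up. A row lasts 1/8 s, in which the tool goes at most 62.5 mm and 10.7 degrees, less where a joint would pass 70% of its speed; a pose out of reach is approached as far as the arm can. A call is refused whole if a number of a shift passes 0.0625 or a number of a turn 0.188, either way. A call with a gripper value outside its range is refused whole. The fingers move at their own pace and stop on an object; "grip_force" is the grip in N (left out, the last holds). Time passes only in rows, so rows that do not move let the fingers close, or fill a call up. It gives the time, the measured TCP pose, the force, the opening and the grip force at its end, in the units of the state.
- env.observe(): the state, without advancing time (a new reading comes with each control period).
- env.get_image(name): name is "scene" or "top" or "wrist"; returns the picture (384x512x3 uint8, red, green, blue); there is no depth.
- env.calibration(name): a dict with "fx", "fy", "cx", "cy" (pixels), "k1" (the pictures are not rectified: a ray, as slopes to the right and down, at radius r is drawn at 1 + k1 r^2 times it, then the intrinsics apply), "position" and "rotation" of the camera in the world; the wrist camera has in their place "hand_eye" (4x4, takes a point from camera to tool coordinates, whose origin is the TCP and whose axes are the flange's). Camera axes: x right, y down, z forward; pixel columns grow to the right and rows downward; lengths in m; the calibration is good to about 2 mm. A picture is of the moment at which its call begins: read the wrist's pose just before it. calibration takes no time and is no camera call.
- env.close_job(): hands the job in; it is judged then, once.
The state is a dict: "time_s": time; "q": joint angles; "qvel": joint speeds; "joint_efforts": joint torques, N m; "position": TCP position; "tool_rot": TCP orientation; "ft_force": force on the tool from outside, world axes, zero at the start; "wrist_torque": the same for the moment, N m; "grip_width": finger opening in m; "gripper_force": force on a finger pad.
Only numpy, scipy, OpenCV 4.12 (cv2) and the standard library are available. Lean on these libraries where they do the work, as an engineer would, in place of code of your own. Each camera call takes 0.05 s, during which the arm holds its last target. There are 200 camera calls.

## Task

The slide gate in the extraction duct at the back of the bench is out of hand's reach, so work it with the pull hook: draw the locking bolt clear of the gate blade, pull the blade fully open, then push the bolt fully home again so that the gate is locked open. Then lay the hook back down flat on the worktop. Touch the duct and gate only with the hook, and leave the things on the bench where they are.

Things in the scene. Friction and masses are not known exactly. Their poses are not given: they have to be found in the camera images.
- duct: Fixed bare-metal pipe, 76 mm across, upright behind the worktop, with a bell mouth above (326 mm up, 90 mm forward). It carries a grey gate frame, 112 mm wide, top 137 mm above the worktop, reaching 143 mm forward. Origin: 150 mm forward of the pipe axis, at worktop height. -x points forward (the way the blade opens), +y to the side where the bolt is (left, seen from the bench), z up
- blade_pin (a point): Upright steel pull pin at the front end of the gate blade, 12 mm thick, top 181 mm above the worktop, free to hook above 139 mm. The point is on its axis, 156 mm above the worktop (25 mm below its top). With the gate shut it is at x = -13, y = 0 mm from the duct's origin. Axes as the duct's
- bolt (a joint): Locking bolt: 0 = home in a notch of the blade's edge; drawn along the duct's +y to 0.025 m; clear of the blade from 0.010. Stiff (3 N), stays put; goes home only with the blade fully shut or fully open (3 mm play). Its upright 12 mm steel handle pin stands at x = 30, y = 92 mm + this value from the duct's origin, top 182 mm above the worktop, free to hook above 141 mm
- blade (a joint): Gate blade, a flat steel plate: 0 = shut; grows to 0.075 m at its open stop as it is pulled along the duct's -x. The bolt, while home, holds it. Stiff (about 4 N), stays where it is left
- hook_grip (a point): Pull hook, lying flat. The point is the middle of its wooden handle (130 mm long, 20 wide, 22 high, flat sides), 11 mm above its underside. x runs along the handle towards the hook, z up. From x = 65 mm on, an 8 mm steel rod runs along x at handle mid height to the crook. Weighs about 0.16 kg and balances about 45 mm from this point towards the hook
- hook_crook (a point): The hook's crook, axes as hook_grip: this point is at x = 253, y = 17 mm from hook_grip, same height, midway between rod (centre line 17 mm to -y) and lip (17 mm to +y). The 8 mm rod bends flat, in a half circle round this point, to +y and back; the lip ends 19 mm behind it. Clear inside: 26 mm wide, 13 mm ahead of the point, open behind; outside it ends 21 mm ahead
- wax_tin_mid (a point): Bystander: round red and silver tin, 67 mm across, 37 mm high, stands on the worktop; the point is at its middle
- pad_block_mid (a point): Bystander: pale rounded wooden sanding block, 72 x 84 x 34 mm, lies on the worktop; the point is at its middle
- brass_brush_mid (a point): Bystander: brass wire brush with wooden handle, 34 x 120 x 30 mm, lies on the worktop; the point is at its middle

How it is judged (in metres and radians):
On the way, in this order (a step that is already met when the one before it is completed fails the run):
1. the bolt is drawn clear of the blade (value of joint bolt above 0.012 m), for 0.1 s.
2. the blade is pulled fully open (value of joint blade above 0.069 m), for 0.1 s.
3. the bolt is home again in the blade's second notch (value of joint bolt below 0.005 m and value of joint blade above 0.069 m), for 0.1 s.
At the end, for the whole second after the job is handed in: The blade stands at its open stop (joint over 69 mm of 75), the bolt is home in the blade's second notch (joint under 5 mm), the hook lies flat on the worktop, let go, and the tin, block and brush are within 30 mm of where they stood (all of step 3 and height (world z) of hook_grip between 0.003 and 0.022 m and angle between hook_grip's own z axis and vertical below 0.12 rad and distance of each of wax_tin_mid, pad_block_mid, brass_brush_mid from where it was at the start of the episode below 0.03 m); the robot touches nothing.
It fails at once if the arm or the fingers touch the duct, the gate or the bolt (contact force between any of the fingers, the arm and duct above 1 N).
It fails at once if a bystander is shoved aside (distance of any of wax_tin_mid, pad_block_mid, brass_brush_mid from where it was at the start of the episode above 0.03 m).
It also fails if it takes over 61 s, if anything falls off the work surface, if the arm or the gripper's body presses on something with over 40 N, if the wrist force passes 120 N, or if a joint passes its speed limit or range.

## Working session

There is one attempt and no reset: what is moved stays moved. The work goes in short steps, Python scripts to look and compute and a tool call to move; the robot and the scene stay as the last step left them, time stands still between calls to the robot, and variables do not carry over. Pictures are saved under pics/ and viewed, at most 10 in all, crops included, and the job is handed in when it is done.

Besides the shell and the picture viewer there is one more tool, called as name(argument=value, ...) on one line, values as JSON. jog_arm: Moves the arm, as the interface text tells. Its arguments: {"type":"object","properties":{"hand":{"type":"array"},"travel":{"type":"array"},"yaw":{"type":"array"},"grip_force":{"type":"number"}},"required":["hand","travel","yaw"]}

```bash
mkdir -p pics; python3 - <<'E'
from rig import env
import cv2,numpy as np
a=env.get_image("scene");b=env.get_image("top")
cv2.imwrite("pics/scene.png",a[:,:,::-1]);cv2.imwrite("pics/top.png",b[:,:,::-1])
for n in("scene","top","wrist"):print(n,env.calibration(n))
print(env.finger_overhang);s=env.observe();print(s)
E
```

```text
scene {'fx': 424.70543865246, 'fy': 424.70543865246, 'cx': 255.64253195379385, 'cy': 191.3595903089918, 'k1': -0.03120775114660442, 'position': array([0.19195547, 0.66381586, 0.95485803]), 'rotation': array([[-0.88838134, -0.32978026,  0.31941131],
       [-0.45902002,  0.62452457, -0.6318779 ],
       [ 0.00890065, -0.70796472, -0.70619171]])}
top {'fx': 418.4018918285879, 'fy': 418.4018918285879, 'cx': 256.775766832722, 'cy': 193.72642386069066, 'k1': 0.011275158036740127, 'position': array([ 0.51383647, -0.10722355,  1.11735395]), 'rotation': array([[ 0.02398306, -0.99812471,  0.05631936],
       [-0.99969698, -0.02425719, -0.00418875],
       [ 0.00554704, -0.05620184, -0.99840402]])}
wrist {'fx': 299.0841857171609, 'fy': 299.0841857171609, 'cx': 257.67912314383767, 'cy': 191.3619234567125, 'k1': 0.025107501708895513, 'hand_eye': array([[-3.25955368e-04, -9.60742746e-01, -2.77440569e-01,
         7.09338229e-02],
       [ 9.99999927e-01, -3.68512064e-04,  1.01246722e-04,
         7.06901626e-04],
       [-1.99512250e-04, -2.77440516e-01,  9.60742796e-01,
        -1.25155218e-01],
[... 204 characters left out ...]
9431e+01, -1.23355775e+01]), 'qvel': array([-0.05420912, -0.14068969, -0.09250443, -0.05583346, -0.09150186,
        0.09849682]), 'joint_efforts': array([ 2.18798952e-03, -4.49222517e+01, -2.31657439e+01, -2.32737975e-04,
        3.64054235e-03,  9.86468763e-06]), 'position': array([ 0.21455269, -0.50618225,  0.24777511]), 'tool_rot': array([[ 9.20742544e-01,  3.90170620e-01, -2.33770326e-04],
       [ 3.90170588e-01, -9.20741706e-01,  1.27392544e-03],
       [ 2.81806189e-04, -1.26416765e-03, -9.99999161e-01]]), 'ft_force': array([ 0.42469254, -0.16095673, -0.1062639 ]), 'wrist_torque': array([ 0.00723152, -0.05037621, -0.00558701]), 'gripper_force': 0.0, 'grip_width': 0.08543628860795931}
```

```bash
ls .
```

```text
pics
```

View pics/scene.png

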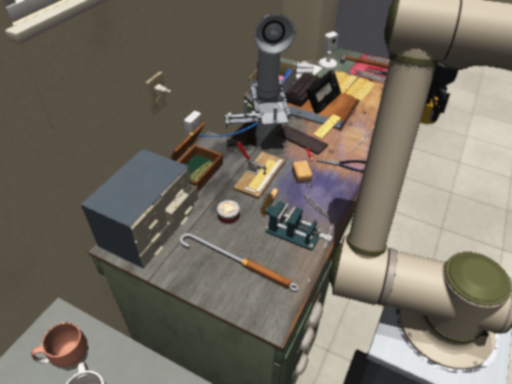

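View pics/top.png

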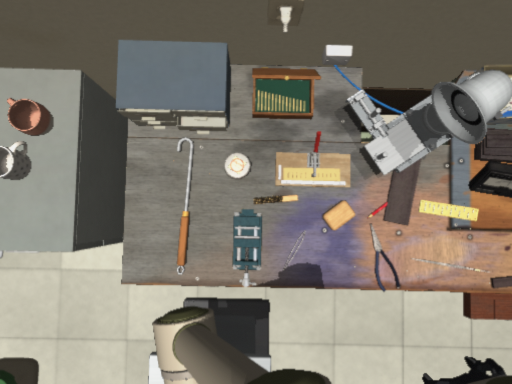

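The top view shows the hook handle around (183,240) with its crook at (184,143). The duct is around (460,105), with its gate towards (385,150). I'll enlarge the duct area.

```bash
python3 - <<'E'
import cv2,numpy as np
a=cv2.imread("pics/top.png")[60:200,320:512];b=cv2.imread("pics/scene.png")[0:160,210:360]
a=cv2.resize(a,(768,560),interpolation=cv2.INTER_CUBIC)
b=cv2.resize(b,(562,600),interpolation=cv2.INTER_CUBIC)
cv2.imwrite("pics/topc.png",a);cv2.imwrite("pics/scenec.png",b)
c=cv2.imread("pics/top.png")[125:285,140:220]
cv2.imwrite("pics/hookc.png",cv2.resize(c,None,fx=3.75,fy=3.75,interpolation=cv2.INTER_CUBIC))
E
```

```text
(no output)
```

View pics/topc.png

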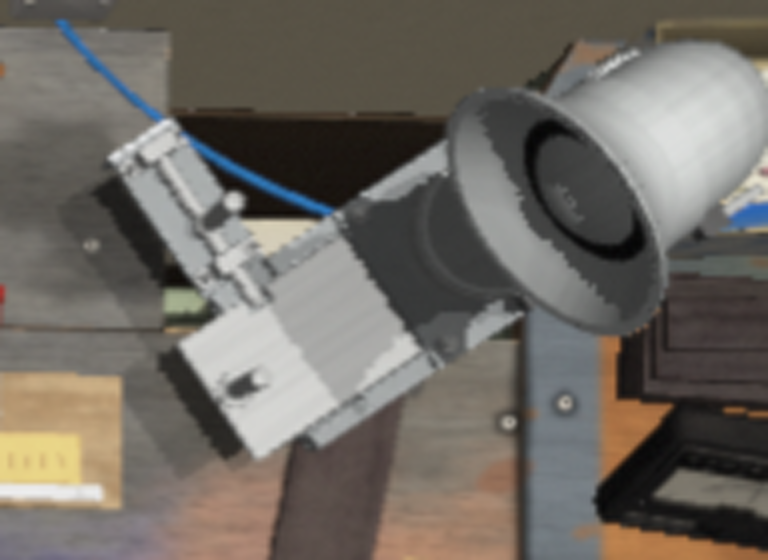

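View pics/scenec.png

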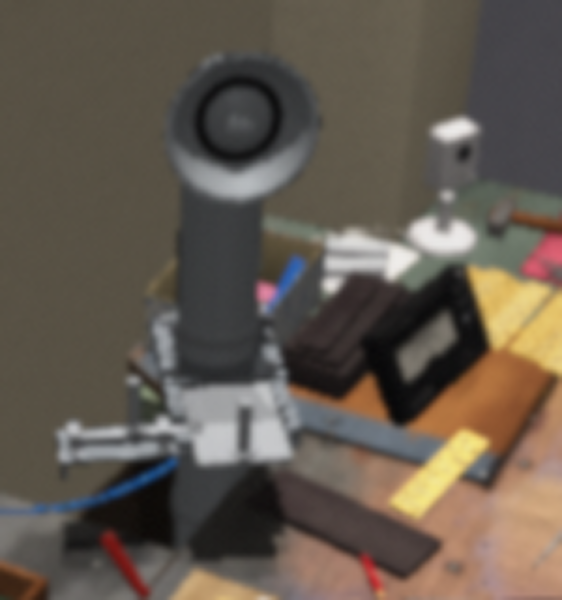

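View pics/hookc.png

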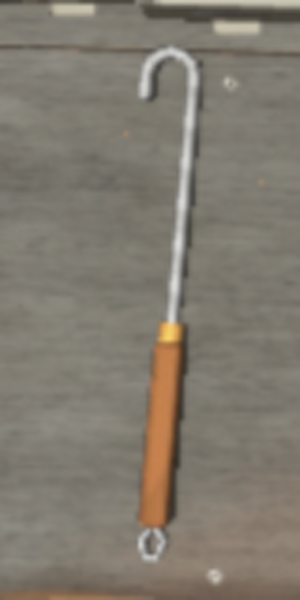

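The enlarged top view shows the blade pin's top at about (262,375) in the crop, which is full image (385.5,153.8). The bolt pin's top is at about (235,200), which is (378.8,110). In the scene view the blade pin's top is at about (275.4,108.9). The hook handle runs from (170,328) to (152,525) in its crop, with the crook's apex at (172,50).

```bash
cat > h.py <<'E'
from rig import env
import cv2,numpy as np
def ray(name,uv,pose=None):
    c=env.calibration(name)
    if name=="wrist":
        p,R=pose;H=c["hand_eye"];Rc=R@H[:3,:3];pos=R@H[:3,3]+p
    else: Rc,pos=c["rotation"],c["position"]
    K=np.array([[c["fx"],0,c["cx"]],[0,c["fy"],c["cy"]],[0,0,1]])
    n=cv2.undistortPoints(np.array([[uv]],float),K,np.array([c["k1"],0,0,0]))[0,0]
    return pos,Rc@np.array([*n,1])
def atz(name,uv,z,pose=None):
    p,d=ray(name,uv,pose);return p+d*(z-p[2])/d[2]
def proj(name,X,pose=None):
    c=env.calibration(name)
    if name=="wrist":
        p,R=pose;H=c["hand_eye"];Rc=R@H[:3,:3];pos=R@H[:3,3]+p
    else: Rc,pos=c["rotation"],c["position"]
    q=Rc.T@(np.asarray(X)-pos);x,y=q[:2]/q[2];f=1+c["k1"]*(x*x+y*y)
    return np.array([c["fx"]*x*f+c["cx"],c["fy"]*y*f+c["cy"]])
def duct(o,yaw,p):
    c,s=np.cos(yaw),np.sin(yaw);return np.array([o[0]+c*p[0]-s*p[1],o[1]+s*p[0]+c*p[1],p[2]])
E
python3 - <<'E'
from h import *
f=lambda p:(320+p[0]/4,60+p[1]/4)
bl=atz("top",f((260,374)),.181);bo=atz("top",f((235,199)),.182)
blb=atz("top",f((228,390)),.139);bob=atz("top",f((206,219)),.141)
print(bl,bo,blb,bob,np.linalg.norm(bl-bo))
print("scene blade",atz("scene",(210+245/3.747,408/3.747),.181))
v=(bo-bl)[:2];yaw=np.arctan2(v[1],v[0])-np.arctan2(92,43)
print("yaw",np.degrees(yaw)%360)
g=[atz("top",f(p),.137) for p in((180,345),(258,458),(310,445),(430,365))]
print(g, np.degrees(np.arctan2(*(g[1]-g[0])[1::-1])),np.degrees(np.arctan2(*(g[3]-g[2])[1::-1])))
h=lambda p:(140+p[0]/3.75,125+p[1]/3.75)
for n,p in dict(front=(171,333),mid0=(161,435),back=(152,525),rod=(185,185),apex=(170,50),lip=(146,95),hc=(169,98)).items(): print(n,atz("top",h(p),.011))
E
```

```text
[ 0.66450587 -0.39802926  0.181     ] [ 0.76378044 -0.38279516  0.182     ] [ 0.66132348 -0.39231575  0.139     ] [ 0.76236346 -0.37785719  0.141     ] 0.10044161525330061
scene blade [ 0.65804701 -0.3913761   0.181     ]
yaw 303.7752011397267
[array([ 0.68769336, -0.36432608,  0.137     ]), array([ 0.621769 , -0.4108785,  0.137    ]), array([ 0.63019745, -0.44141828,  0.137     ]), array([ 0.67934729, -0.51189369,  0.137     ])] -144.77221088632447 -55.10792403577353
front [0.51866248 0.07456615 0.011     ]
mid0 [0.44714074 0.07914497 0.011     ]
back [0.38449644 0.08326389 0.011     ]
rod [0.62339979 0.06818896 0.011     ]
apex [0.71940053 0.08197751 0.011     ]
lip [0.68678477 0.09790131 0.011     ]
hc [0.68505454 0.08154803 0.011     ]
```

jog_arm(hand=[0.085, 0.085, 0.085, 0.085, 0.085], travel=[[0.03, 0.02, 0.026], [0.04, 0.02, 0.026], [0.04, 0.02, 0.026], [0.04, 0.02, 0.026], [0.04, 0.02, 0.026]], yaw=[0, 0, 0, 0, 0])

```text
time_s: 0.72
position: [0.4057, -0.4055, 0.3789]
tool_rot: [[0.921, 0.39, -0.0], [0.39, -0.921, 0.001], [-0.0, -0.001, -1.0]]
ft_force: [0.3, -2.1, 0.1]
grip_width: 0.085
gripper_force: 0.0
```

jog_arm(hand=[0.085, 0.085, 0.085, 0.085, 0.085], travel=[[0.04, 0.02, 0], [0.04, 0.02, 0], [0.04, 0.02, 0], [0.04, 0.02, 0], [0.035, 0.02, 0]], yaw=[0, 0, 0, 0, 0])

```text
time_s: 1.35
position: [0.6009, -0.3055, 0.3776]
tool_rot: [[0.921, 0.39, -0.001], [0.39, -0.921, 0.001], [-0.001, -0.001, -1.0]]
ft_force: [0.1, -1.6, 0.1]
grip_width: 0.0851
gripper_force: 0.0
```

```bash
python3 - <<'E'
from h import *
s=env.observe();print(s["time_s"],s["position"],s["tool_rot"],s["qvel"])
np.save("pose.npy",np.c_[s["position"],s["tool_rot"]])
a=env.get_image("wrist");cv2.imwrite("pics/wrist.png",cv2.resize(a[:,:,::-1],(800,600),interpolation=cv2.INTER_CUBIC));cv2.imwrite("pics/wraw.png",a[:,:,::-1])
E
```

```text
1.35 [ 0.60087619 -0.30550542  0.37760862] [[ 9.20645183e-01  3.90399137e-01 -9.80526168e-04]
 [ 3.90399879e-01 -9.20645102e-01  7.29049895e-04]
 [-6.18096164e-04 -1.05399357e-03 -9.99999254e-01]] [ 2.59499190e+01  2.31990670e+01 -4.16733582e+01  2.22093942e-02
  1.83885592e+01  2.60026552e+01]
```

View pics/wrist.png

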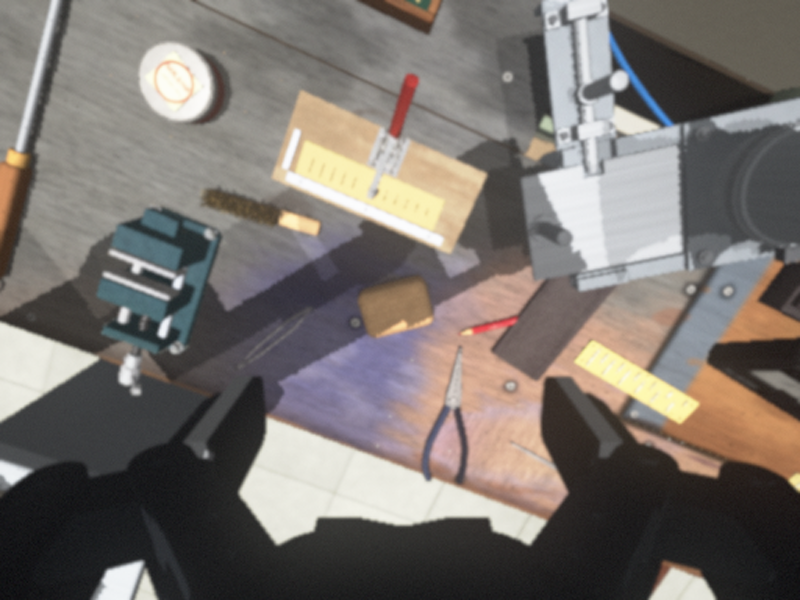

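The wrist view shows the bolt pin's top at about (620,80) with its base at (585,97). The blade pin runs from (538,230) to about (564,238). The front plate edge goes from (522,178) to (535,278).

```bash
python3 - <<'E'
from h import *
from scipy.optimize import least_squares as ls
P=np.load("pose.npy");pose=(P[:,0],P[:,1:])
w=lambda p:((p[0]+.5)/1.5625-.5,(p[1]+.5)/1.5625-.5)
f=lambda p:(320+p[0]/4-.375,60+p[1]/4-.375)
bl=atz("wrist",w((564,238)),.181,pose);bo=atz("wrist",w((620,80)),.182,pose)
print(bl,bo,atz("wrist",w((538,230)),.139,pose),atz("wrist",w((585,97)),.141,pose),np.linalg.norm(bl-bo))
obs=[("wrist",w((564,238)),(-13,0,181)),("wrist",w((620,80)),(30,92,182)),("wrist",w((585,97)),(30,92,141)),("top",f((260,374)),(-13,0,181)),("top",f((235,199)),(30,92,182)),("scene",(275.2,108.6),(-13,0,181))]
def r(v):
    return np.concatenate([proj(n,duct(v[:2],v[2],np.array(p)/1e3),pose)-uv for n,uv,p in obs])
s=ls(r,[.669,-.405,-.97]);print(s.x,np.degrees(s.x[2]),s.fun.round(1))
o,y=s.x[:2],s.x[2]
for n,p in dict(blade=(-13,0),bladeopen=(-88,0),bolt=(30,92),boltout=(30,117),pipe=(150,0)).items():print(n,duct(o,y,np.array([*p,160])/1e3))
a=cv2.imread("pics/wraw.png")[20:190,320:440];c=cv2.resize(a,None,fx=3.5,fy=3.5,interpolation=cv2.INTER_CUBIC)
for p in[(-13,0,181),(-13,0,139),(30,92,182),(30,92,141)]:
    u=proj("wrist",duct(o,y,np.array(p)/1e3),pose);cv2.drawMarker(c,tuple(((u-[320,20]+.5)*3.5).astype(int)),(0,0,255),0,10,1)
t=cv2.imread("pics/top.png")[70:180,340:440];t=cv2.resize(t,None,fx=3.5,fy=3.5,interpolation=cv2.INTER_CUBIC)
for p in[(-13,0,181),(-13,0,139),(30,92,182),(30,92,141)]:
    u=proj("top",duct(o,y,np.array(p)/1e3));cv2.drawMarker(t,tuple(((u-[340,70]+.5)*3.5).astype(int)),(0,0,255),0,10,1)
t=cv2.copyMakeBorder(t,0,c.shape[0]-t.shape[0],0,0,0);cv2.imwrite("pics/chk.png",np.hstack([c,t]))
E
```

```text
[ 0.66441002 -0.39955564  0.181     ] [ 0.76472    -0.38355373  0.182     ] [ 0.66183025 -0.39390748  0.139     ] [ 0.75834307 -0.37987266  0.141     ] 0.10158323568447111
[ 0.67030555 -0.40995468 -0.96001085] -55.004570252625186 [-0.9  1.2 -2.6  1.2  3.6 -3.4  0.9  1.1 -0.1  0.8 -0.1 -1.3]
blade [ 0.6628499  -0.39930511  0.16      ]
bladeopen [ 0.61983657 -0.33786527  0.16      ]
bolt [ 0.76287708 -0.38176759  0.16      ]
boltout [ 0.78335702 -0.36742982  0.16      ]
pipe [ 0.75633221 -0.53283435  0.16      ]
```

View pics/chk.png

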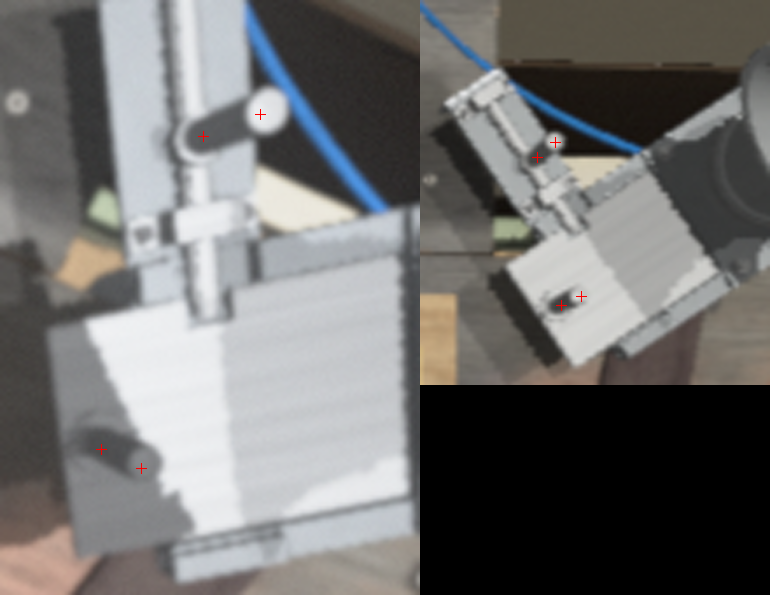

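The markers sit on both pins within about 2 mm, so the duct yaw is -55°. Next I fetch the hook.

jog_arm(hand=[0.085, 0.085, 0.085, 0.085, 0.085], travel=[[-0.012, 0.048, 0], [-0.012, 0.048, 0], [-0.013, 0.048, -0.01], [-0.013, 0.048, -0.02], [-0.013, 0.048, -0.03]], yaw=[-0.06, -0.06, -0.06, -0.06, -0.06])

```text
time_s: 2.02
position: [0.5359, -0.0649, 0.3179]
tool_rot: [[0.995, 0.099, 0.001], [0.099, -0.995, -0.0], [0.001, 0.0, -1.0]]
ft_force: [0.0, 0.1, -0.2]
grip_width: 0.0847
gripper_force: 0.0
```

jog_arm(hand=[0.085, 0.085, 0.085, 0.085, 0.085], travel=[[-0.013, 0.048, -0.03], [-0.013, 0.048, -0.03], [-0.013, 0.046, -0.03], [0, 0, -0.05], [0, 0, -0.05]], yaw=[-0.06, -0.06, -0.044, 0, 0])

```text
time_s: 2.65
position: [0.4972, 0.0763, 0.127]
tool_rot: [[0.998, -0.062, 0.001], [-0.062, -0.998, -0.0], [0.001, 0.0, -1.0]]
ft_force: [1.0, -1.3, -0.4]
grip_width: 0.0852
gripper_force: 0.0
```

```bash
python3 - <<'E'
from h import *
s=env.observe();print(s["time_s"],s["position"],s["tool_rot"],s["q"])
pose=(s["position"],s["tool_rot"])
a=env.get_image("wrist");c=a[:,:,::-1].copy()
e=np.radians(-3.6);d=np.array([np.cos(e),np.sin(e)]);g=np.array([.450,.0791])
for t,z in((-65e-3,.022),(65e-3,.022),(0.045,.022),(.12,.015),(.09,.015)):
    u=proj("wrist",[*(g+t*d),z],pose);cv2.drawMarker(c,tuple(int(v) for v in u),(0,0,255),0,8,1)
cv2.imwrite("pics/w2.png",cv2.resize(c,(800,600)))
E
```

```text
2.65 [0.49722057 0.07625938 0.12704985] [[ 9.98088909e-01 -6.17904557e-02  6.85302831e-04]
 [-6.17904047e-02 -9.98089143e-01 -9.52436868e-05]
 [ 6.89878465e-04  5.27165281e-05 -9.99999761e-01]] [-4.78742500e+00  2.45542440e+01  9.24556250e+01 -2.42641842e-03
  6.29505476e+01  8.87562657e+01]
```

View pics/w2.png

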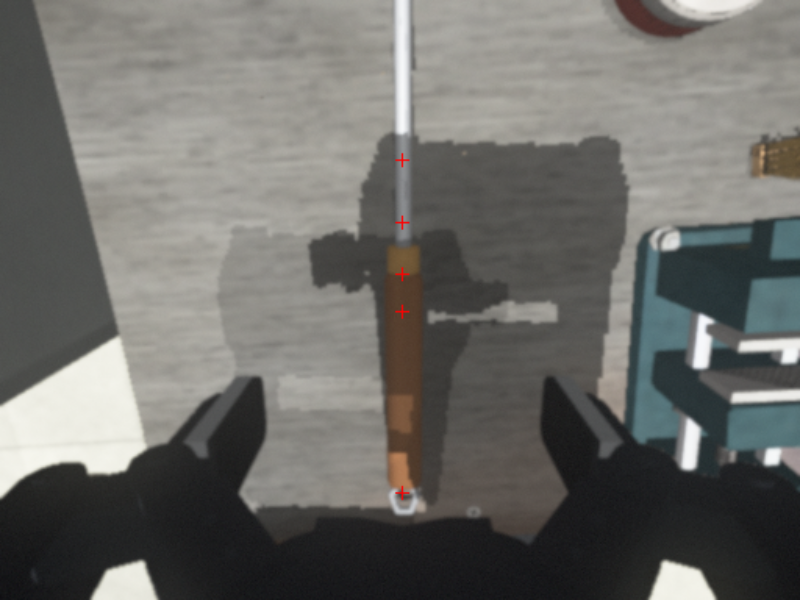

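The handle is aligned: the predicted centre line (402 column) lies on it. I'll descend and close.

jog_arm(hand=[0.06, 0.05, 0.05, 0.05, 0.05], travel=[[-0.002, 0, -0.04], [0, 0, -0.04], [0, 0, -0.02], [0, 0, -0.008], [0, 0, 0]], yaw=[0, 0, 0, 0, 0], grip_force=110)

```text
time_s: 3.32
position: [0.4959, 0.0755, 0.0208]
tool_rot: [[0.998, -0.063, 0.0], [-0.063, -0.998, -0.0], [0.0, 0.0, -1.0]]
ft_force: [-0.5, -0.4, 0.9]
grip_width: 0.0498
gripper_force: 0.0
```

jog_arm(hand=[0.01, 0.01, 0.01, 0.01, 0.01], travel=[[0, 0, 0], [0, 0, 0], [0, 0, 0], [0, 0, 0], [0, 0, 0]], yaw=[0, 0, 0, 0, 0])

```text
time_s: 3.95
position: [0.496, 0.0756, 0.0216]
tool_rot: [[0.998, -0.063, 0.002], [-0.063, -0.998, -0.0], [0.002, 0.0, -1.0]]
ft_force: [-1.7, 0.2, 8.4]
grip_width: 0.0174
gripper_force: 108.1
```

jog_arm(hand=[0.01, 0.01, 0.01, 0.01, 0.01], travel=[[-0.01, 0, 0.03], [-0.01, 0, 0.05], [-0.01, -0.01, 0.05], [-0.01, -0.02, 0.05], [0, -0.03, 0.04]], yaw=[0, 0, 0, -0.05, -0.08])

```text
time_s: 4.58
position: [0.4547, 0.0155, 0.2429]
tool_rot: [[0.981, -0.193, 0.002], [-0.193, -0.981, -0.0], [0.002, -0.0, -1.0]]
ft_force: [0.3, -0.9, -1.8]
grip_width: 0.0172
gripper_force: 108.0
```

jog_arm(hand=[0.01, 0.01, 0.01, 0.01, 0.01], travel=[[0.02, -0.04, 0], [0.02, -0.04, 0], [0.02, -0.04, 0], [0.02, -0.04, 0], [0.01, -0.01, 0]], yaw=[-0.12, -0.14, -0.15, -0.15, -0.13])

```text
time_s: 5.2
position: [0.5459, -0.1566, 0.2402]
tool_rot: [[0.629, -0.777, -0.0], [-0.777, -0.629, -0.0], [0.0, 0.0, -1.0]]
ft_force: [0.2, 0.5, -1.2]
grip_width: 0.0174
gripper_force: 107.9
```

jog_arm(hand=[0.01, 0.01, 0.01, 0.01, 0.01], travel=[[0, 0, 0], [0, 0, 0], [0, 0, 0], [0, 0, 0], [0, 0, 0]], yaw=[-0.077, 0, 0, 0, 0])

```text
time_s: 5.82
position: [0.5455, -0.1543, 0.2404]
tool_rot: [[0.574, -0.819, 0.0], [-0.819, -0.574, -0.0], [0.0, -0.0, -1.0]]
ft_force: [-0.5, 0.6, -1.0]
grip_width: 0.0173
gripper_force: 107.9
```

```bash
cat > look.py <<'E'
from h import *
import sys
s=env.observe();p,R=s["position"],s["tool_rot"];print(s["time_s"],p,np.degrees(np.arctan2(R[1,0],R[0,0])),s["ft_force"],s["q"])
def mk(off,z):
    return np.array([*(p[:2]+R[:2,0]*off[0]-R[:2,1]*off[1]),z])
zc=p[2]-.0095
out=[]
for n in("top","scene"):
    a=env.get_image(n)[:,:,::-1].copy();cv2.imwrite(f"pics/{sys.argv[1]}_{n}_raw.png",a)
    u=proj(n,mk((.2085,.017),zc));x0,y0=int(u[0]-45),max(0,int(u[1]-55))
    c=a[y0:y0+110,x0:x0+90];c=cv2.resize(c,(440,540),interpolation=cv2.INTER_CUBIC);k=440/90
    pts=[mk((.2085,.017),zc),mk((.2085,0),zc),mk((.2085,.034),zc),mk((.2085+.017,.017),zc),mk((.0885,0),zc)]
    for X in pts:
        v=(proj(n,X)-[x0,y0]+.5)*k;cv2.drawMarker(c,tuple(int(t) for t in v),(0,0,255),0,8,1)
    out.append(c[:, :400])
cv2.imwrite(f"pics/{sys.argv[1]}.png",np.hstack(out))
E
python3 look.py l1
```

```text
5.825 [ 0.54553675 -0.15425014  0.24042037] -54.980070787899194 [-0.50414188  0.60971087 -0.96613883] [-2.77502133e+01  2.38351040e+01  7.23967799e+01  5.82295765e-04
  8.37627288e+01  1.17229794e+02]
```

jog_arm(hand=[0.01, 0.01, 0.01, 0.01, 0.01], travel=[[0.028, -0.022, 0], [0.028, -0.022, 0], [0.028, -0.023, -0.01], [0, 0, -0.01], [0, 0, 0]], yaw=[0, 0, 0, 0, 0])

```text
time_s: 6.55
position: [0.629, -0.2209, 0.2193]
tool_rot: [[0.574, -0.819, -0.002], [-0.819, -0.574, 0.001], [-0.002, 0.001, -1.0]]
ft_force: [-0.1, 0.4, -0.8]
grip_width: 0.0179
gripper_force: 108.0
```

```bash
python3 look.py l2
```

```text
6.55 [ 0.6289769  -0.22085504  0.21925274] -55.001223529566325 [-0.06740902  0.4131577  -0.83079847] [-2.95021196e+01  3.50188190e+01  5.61630058e+01  5.92838936e-03
  8.89682314e+01  1.15498918e+02]
```

View pics/l2.png

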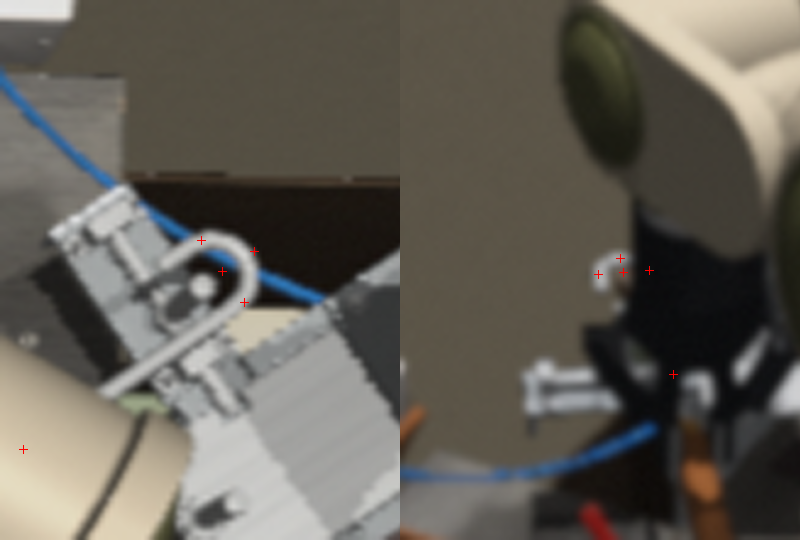

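The top view shows the pin tip at (205,287) inside the crook. Allowing for parallax, it sits about 4 mm forward of the crook's centre and 3 mm towards the rod. I'll shift slightly and lower.

jog_arm(hand=[0.01, 0.01, 0.01, 0.01, 0.01], travel=[[0.001, -0.004, -0.01], [0, 0, -0.015], [0, 0, -0.01], [0, 0, -0.015], [0, 0, 0]], yaw=[0, 0, 0, 0, 0])

```text
time_s: 7.28
position: [0.6301, -0.2251, 0.1686]
tool_rot: [[0.573, -0.819, -0.003], [-0.819, -0.573, 0.002], [-0.003, 0.001, -1.0]]
ft_force: [0.5, 0.5, -1.8]
grip_width: 0.017
gripper_force: 108.0
```

jog_arm(hand=[0.01, 0.01, 0.01, 0.01, 0.01], travel=[[0.0033, 0.0023, 0], [0.0033, 0.0023, 0], [0.0033, 0.0023, 0], [0.0033, 0.0023, 0], [0.0033, 0.0023, 0]], yaw=[0, 0, 0, 0, 0])

```text
time_s: 7.9
position: [0.6472, -0.214, 0.1705]
tool_rot: [[0.573, -0.82, -0.0], [-0.82, -0.573, -0.0], [0.0, 0.0, -1.0]]
ft_force: [-2.1, -1.5, -0.5]
grip_width: 0.0177
gripper_force: 108.2
```

jog_arm(hand=[0.01, 0.01, 0.01, 0.01, 0.01], travel=[[0.0016, 0.0011, 0], [0.0016, 0.0011, 0], [0.0016, 0.0011, 0], [0, 0, 0], [0, 0, 0]], yaw=[0, 0, 0, 0, 0])

```text
time_s: 8.52
position: [0.652, -0.2106, 0.1704]
tool_rot: [[0.573, -0.819, 0.0], [-0.819, -0.573, -0.0], [0.0, -0.0, -1.0]]
ft_force: [-0.4, -1.8, 0.4]
grip_width: 0.0175
gripper_force: 108.1
```

```bash
python3 - <<'E'
from h import *
s=env.observe();print(s["position"],s["ft_force"],s["wrist_torque"])
E
```

```text
[ 0.65195373 -0.21059966  0.17036093] [-0.38432094 -1.81383359  0.40776509] [-0.41856201  0.12681055 -0.43402726]
```

jog_arm(hand=[0.01, 0.01, 0.01, 0.01, 0.01], travel=[[0.0016, 0.0011, 0], [0.0016, 0.0011, 0], [0, 0, 0], [0, 0, 0], [0, 0, 0]], yaw=[0, 0, 0, 0, 0])

```text
time_s: 9.15
position: [0.6551, -0.2084, 0.1703]
tool_rot: [[0.573, -0.819, 0.0], [-0.819, -0.573, 0.0], [0.0, -0.0, -1.0]]
ft_force: [-0.8, -2.5, -0.9]
grip_width: 0.0174
gripper_force: 108.1
```

```bash
python3 - <<'E'
from h import *
s=env.observe();print(s["position"],s["ft_force"],s["wrist_torque"])
E
```

```text
[ 0.65512701 -0.2083876   0.1703177 ] [-0.77581689 -2.49329632 -0.92773   ] [-0.42834204  0.02826788 -0.35327401]
```

jog_arm(hand=[0.01, 0.01, 0.01, 0.01, 0.01], travel=[[-0.0041, -0.0029, 0], [0, 0, 0], [0, 0, 0.025], [0, 0, 0.03], [0, 0, 0]], yaw=[0, 0, 0, 0, 0])

```text
time_s: 9.78
position: [0.6517, -0.2113, 0.2277]
tool_rot: [[0.574, -0.819, 0.004], [-0.819, -0.574, -0.002], [0.004, -0.003, -1.0]]
ft_force: [-0.0, 0.1, -2.0]
grip_width: 0.0174
gripper_force: 108.0
```

jog_arm(hand=[0.01, 0.01, 0.01, 0.01, 0.01], travel=[[-0.04, -0.011, 0], [-0.04, -0.011, 0], [-0.038, -0.011, 0], [0, 0, 0], [0, 0, 0]], yaw=[0, 0, 0, 0, 0])

```text
time_s: 10.4
position: [0.5332, -0.2441, 0.2246]
tool_rot: [[0.573, -0.819, -0.0], [-0.819, -0.573, 0.001], [-0.001, -0.0, -1.0]]
ft_force: [0.5, -0.4, -2.0]
grip_width: 0.0177
gripper_force: 108.2
```

```bash
python3 look.py l3; python3 - <<'E'
import cv2,numpy as np
a=cv2.imread("pics/l3_top_raw.png")
c=cv2.resize(a[80:200,330:450],(600,600),interpolation=cv2.INTER_CUBIC)
from h import *
s=env.observe();p,R=s["position"],s["tool_rot"]
for o in((.2085,.017),(.2085,0),(.2085,.034),(.2255,.017)):
    u=proj("top",[*(p[:2]+R[:2,0]*o[0]-R[:2,1]*o[1]),p[2]-.0095]);cv2.drawMarker(c,tuple(int(t) for t in (u-[330,80]+.5)*5),(0,0,255),0,8,1)
for q,col in(((-13,0,181),(0,255,0)),((-13,0,210),(0,255,0)),((30,92,182),(255,0,0)),((30,117,182),(255,0,0))):
    u=proj("top",duct((.6703,-.40995),-.96,np.array(q)/1e3));cv2.drawMarker(c,tuple(int(t) for t in (u-[330,80]+.5)*5),col,0,8,1)
cv2.imwrite("pics/l3c.png",c)
E
```

```text
10.4 [ 0.53315154 -0.24410301  0.22464731] -55.0139454162727 [ 0.50021748 -0.36624806 -1.9598817 ] [-3.61688650e+01  2.64652964e+01  7.06684504e+01  2.13015565e-02
  8.29115710e+01  1.08842446e+02]
```

View pics/l3c.png

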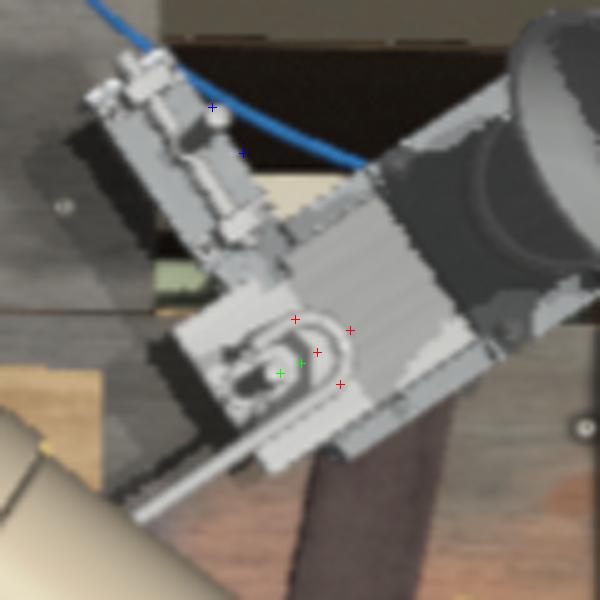

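The bolt pin's top at (219,117) has moved about 20 mm of its 25 mm, so the bolt is clear. The blade pin at (280,365) is well inside the crook. I'll lower and pull.

jog_arm(hand=[0.01, 0.01, 0.01, 0.01, 0.01], travel=[[0, 0, -0.015], [0, 0, -0.015], [0, 0, -0.015], [0, 0, -0.01], [0, 0, 0]], yaw=[0, 0, 0, 0, 0])

```text
time_s: 11.12
position: [0.5328, -0.2442, 0.1694]
tool_rot: [[0.573, -0.819, -0.001], [-0.819, -0.573, 0.001], [-0.001, 0.0, -1.0]]
ft_force: [0.6, -0.7, -1.0]
grip_width: 0.0172
gripper_force: 108.2
```

jog_arm(hand=[0.01, 0.01, 0.01, 0.01, 0.01], travel=[[-0.004, 0.0057, 0], [-0.004, 0.0057, 0], [-0.004, 0.0057, 0], [-0.004, 0.0057, 0], [-0.004, 0.0057, 0]], yaw=[0, 0, 0, 0, 0])

```text
time_s: 11.75
position: [0.5129, -0.2156, 0.1706]
tool_rot: [[0.573, -0.819, 0.001], [-0.819, -0.573, -0.001], [0.001, -0.0, -1.0]]
ft_force: [3.3, -3.4, -1.7]
grip_width: 0.0172
gripper_force: 108.2
```

jog_arm(hand=[0.01, 0.01, 0.01, 0.01, 0.01], travel=[[-0.004, 0.0057, 0], [-0.004, 0.0057, 0], [-0.004, 0.0057, 0], [-0.004, 0.0057, 0], [-0.004, 0.0057, 0]], yaw=[0, 0, 0, 0, 0])

```text
time_s: 12.38
position: [0.4928, -0.1869, 0.1704]
tool_rot: [[0.573, -0.819, 0.0], [-0.819, -0.573, -0.0], [0.0, -0.0, -1.0]]
ft_force: [3.2, -3.9, -0.1]
grip_width: 0.0173
gripper_force: 108.3
```

jog_arm(hand=[0.01, 0.01, 0.01, 0.01, 0.01], travel=[[-0.0018, 0.0025, 0], [-0.0018, 0.0025, 0], [-0.0018, 0.0025, 0], [-0.0011, 0.0016, 0], [0, 0, 0]], yaw=[0, 0, 0, 0, 0])

```text
time_s: 13.0
position: [0.4863, -0.178, 0.1703]
tool_rot: [[0.573, -0.819, -0.0], [-0.819, -0.573, 0.0], [-0.001, 0.0, -1.0]]
ft_force: [2.1, -1.6, -0.3]
grip_width: 0.0175
gripper_force: 108.3
```

jog_arm(hand=[0.01, 0.01, 0.01, 0.01, 0.01], travel=[[-0.0011, 0.0016, 0], [-0.0011, 0.0016, 0], [0, 0, 0], [0, 0, 0], [0, 0, 0]], yaw=[0, 0, 0, 0, 0])

```text
time_s: 13.62
position: [0.4842, -0.1749, 0.1702]
tool_rot: [[0.573, -0.819, -0.0], [-0.819, -0.573, 0.0], [-0.001, 0.0, -1.0]]
ft_force: [1.7, -1.6, -1.1]
grip_width: 0.0171
gripper_force: 108.3
```

jog_arm(hand=[0.01, 0.01, 0.01, 0.01, 0.01], travel=[[-0.0011, 0.0016, 0], [-0.0011, 0.0016, 0], [0, 0, 0], [0, 0, 0], [0, 0, 0]], yaw=[0, 0, 0, 0, 0])

```text
time_s: 14.25
position: [0.484, -0.174, 0.1711]
tool_rot: [[0.573, -0.82, 0.005], [-0.82, -0.573, -0.005], [0.007, -0.002, -1.0]]
ft_force: [10.1, -12.0, -2.8]
grip_width: 0.0176
gripper_force: 108.0
```

jog_arm(hand=[0.01, 0.01, 0.01, 0.01, 0.01], travel=[[-0.0011, 0.0016, 0], [-0.0006, 0.0008, 0], [0, 0, 0], [0, 0, 0], [0, 0, 0]], yaw=[0, 0, 0, 0, 0])

```text
time_s: 14.88
position: [0.484, -0.1736, 0.1718]
tool_rot: [[0.572, -0.82, 0.01], [-0.82, -0.572, -0.009], [0.014, -0.003, -1.0]]
ft_force: [16.4, -19.9, -4.2]
grip_width: 0.0173
gripper_force: 107.8
```

jog_arm(hand=[0.01, 0.01, 0.01, 0.01, 0.01], travel=[[0.0032, -0.0045, 0], [0.0032, -0.0045, 0], [0, 0, 0], [0, 0, 0.03], [0, 0, 0.028]], yaw=[0, 0, 0, 0, 0])

```text
time_s: 15.5
position: [0.4863, -0.1778, 0.2288]
tool_rot: [[0.574, -0.819, -0.002], [-0.819, -0.574, 0.001], [-0.002, 0.001, -1.0]]
ft_force: [-0.4, 0.3, -1.8]
grip_width: 0.0172
gripper_force: 108.3
```

jog_arm(hand=[0.01, 0.01, 0.01, 0.01, 0.01], travel=[[0.04, -0.008, 0], [0.04, -0.008, 0], [0.04, -0.008, 0], [0.044, -0.009, 0], [0, 0, 0]], yaw=[0, 0, 0, 0, 0])

```text
time_s: 16.12
position: [0.6521, -0.2112, 0.2262]
tool_rot: [[0.574, -0.819, -0.002], [-0.819, -0.574, 0.001], [-0.002, 0.001, -1.0]]
ft_force: [-0.4, -0.3, -1.6]
grip_width: 0.017
gripper_force: 108.5
```

jog_arm(hand=[0.01, 0.01, 0.01, 0.01, 0.01], travel=[[-0.001, 0, -0.015], [0, 0, -0.015], [0, 0, -0.015], [0, 0, -0.012], [0, 0, 0]], yaw=[0, 0, 0, 0, 0])

```text
time_s: 16.75
position: [0.6493, -0.2112, 0.1702]
tool_rot: [[0.573, -0.819, -0.002], [-0.819, -0.573, 0.001], [-0.002, 0.001, -1.0]]
ft_force: [0.3, 0.1, -1.3]
grip_width: 0.0172
gripper_force: 108.5
```

jog_arm(hand=[0.01, 0.01, 0.01, 0.01, 0.01], travel=[[-0.0033, -0.0023, 0], [-0.0033, -0.0023, 0], [-0.0033, -0.0023, 0], [-0.0033, -0.0023, 0], [-0.0033, -0.0023, 0]], yaw=[0, 0, 0, 0, 0])

```text
time_s: 17.38
position: [0.6334, -0.2231, 0.1716]
tool_rot: [[0.574, -0.819, 0.001], [-0.819, -0.574, -0.0], [0.001, -0.001, -1.0]]
ft_force: [3.3, 0.9, -1.7]
grip_width: 0.0174
gripper_force: 108.5
```

jog_arm(hand=[0.01, 0.01, 0.01, 0.01, 0.01], travel=[[-0.0016, -0.0011, 0], [-0.0016, -0.0011, 0], [0, 0, 0], [0, 0, 0], [0, 0, 0]], yaw=[0, 0, 0, 0, 0])

```text
time_s: 18.0
position: [0.6301, -0.2251, 0.1713]
tool_rot: [[0.573, -0.819, 0.0], [-0.819, -0.573, -0.0], [0.0, 0.0, -1.0]]
ft_force: [3.7, -0.5, -0.2]
grip_width: 0.0172
gripper_force: 108.5
```

jog_arm(hand=[0.01, 0.01, 0.01, 0.01, 0.01], travel=[[-0.0016, -0.0011, 0], [-0.0016, -0.0011, 0], [0, 0, 0], [0, 0, 0], [0, 0, 0]], yaw=[0, 0, 0, 0, 0])

```text
time_s: 18.62
position: [0.6268, -0.2273, 0.1713]
tool_rot: [[0.573, -0.819, -0.0], [-0.819, -0.573, 0.0], [-0.0, 0.0, -1.0]]
ft_force: [2.4, -0.2, -0.2]
grip_width: 0.0172
gripper_force: 108.5
```

jog_arm(hand=[0.01, 0.01, 0.01, 0.01, 0.01], travel=[[-0.0012, -0.0009, 0], [-0.0008, -0.0006, 0], [0, 0, 0], [0, 0, 0], [0, 0, 0]], yaw=[0, 0, 0, 0, 0])

```text
time_s: 19.25
position: [0.6248, -0.2288, 0.1713]
tool_rot: [[0.573, -0.819, -0.0], [-0.819, -0.573, 0.0], [-0.0, 0.0, -1.0]]
ft_force: [1.2, 0.9, -1.7]
grip_width: 0.0177
gripper_force: 108.5
```

```bash
python3 - <<'E'
from h import *
s=env.observe();print(s["position"],s["ft_force"],s["wrist_torque"])
E
```

```text
[ 0.62482157 -0.22879271  0.17131249] [ 1.19308308  0.88211337 -1.66227624] [-0.06296962 -0.51799311  0.39447874]
```

jog_arm(hand=[0.01, 0.01, 0.01, 0.01, 0.01], travel=[[-0.0012, -0.0009, 0], [-0.0008, -0.0006, 0], [0, 0, 0], [0, 0, 0], [0, 0, 0]], yaw=[0, 0, 0, 0, 0])

```text
time_s: 19.88
position: [0.6232, -0.2302, 0.1714]
tool_rot: [[0.574, -0.819, 0.001], [-0.819, -0.574, -0.0], [0.001, -0.001, -1.0]]
ft_force: [5.3, 0.3, -1.1]
grip_width: 0.0176
gripper_force: 108.8
```

jog_arm(hand=[0.01, 0.01, 0.01, 0.01, 0.01], travel=[[-0.0012, -0.0009, 0], [-0.0008, -0.0006, 0], [0, 0, 0], [0, 0, 0], [0, 0, 0]], yaw=[0, 0, 0, 0, 0])

```text
time_s: 20.5
position: [0.6217, -0.2315, 0.1715]
tool_rot: [[0.575, -0.818, 0.002], [-0.818, -0.575, -0.0], [0.001, -0.002, -1.0]]
ft_force: [7.5, 1.3, -1.5]
grip_width: 0.0174
gripper_force: 109.3
```

```bash
python3 - <<'E'
from h import *
s=env.observe();print(s["position"],s["ft_force"],s["wrist_torque"])
E
```

```text
[ 0.62172528 -0.23147498  0.17153316] [ 7.48309986  1.33473596 -1.54913064] [ 0.23136931 -1.3454838   1.36727809]
```

The force and torque rise at a travel consistent with the bolt being fully home. I'll back off, lift, retreat and check by template matching.

jog_arm(hand=[0.01, 0.01, 0.01, 0.01, 0.01], travel=[[0.004, 0.0028, 0], [0.0037, 0.0026, 0], [0, 0, 0], [0, 0, 0.03], [0, 0, 0.028]], yaw=[0, 0, 0, 0, 0])

```text
time_s: 21.12
position: [0.6281, -0.2266, 0.2298]
tool_rot: [[0.573, -0.82, -0.001], [-0.82, -0.573, 0.0], [-0.001, 0.001, -1.0]]
ft_force: [0.6, -0.6, -1.4]
grip_width: 0.0175
gripper_force: 108.4
```

jog_arm(hand=[0.01, 0.01, 0.01, 0.01, 0.01], travel=[[-0.025, 0.02, 0], [-0.03, 0.03, 0], [-0.03, 0.03, 0], [-0.03, 0.03, 0], [-0.03, 0.03, 0]], yaw=[0, 0, 0.1, 0.12, 0.12])

```text
time_s: 21.75
position: [0.4821, -0.0857, 0.2293]
tool_rot: [[0.816, -0.579, -0.001], [-0.579, -0.816, -0.0], [-0.001, 0.0, -1.0]]
ft_force: [0.3, -0.3, -1.1]
grip_width: 0.0173
gripper_force: 108.4
```

```bash
python3 - <<'E'
from h import *
s=env.observe();print(s["time_s"],s["position"],s["ft_force"])
a=cv2.imread("pics/top.png");b=env.get_image("top")[:,:,::-1].copy();cv2.imwrite("pics/l4.png",b)
d=cv2.imread("pics/l3_top_raw.png")
def m(src,tp,q,r=7,w=22):
    x,y=q;t=src[y-r:y+r,x-r:x+r];S=tp[y-w:y+w,x-w:x+w]
    R=cv2.matchTemplate(S,t,cv2.TM_CCOEFF_NORMED);_,v,_,l=cv2.minMaxLoc(R);return l[0]-(w-r),l[1]-(w-r),round(v,2)
print("bolt: now vs start",m(a,b,(376,112)),"drawn vs start",m(a,d,(376,112)))
D=lambda p:proj("top",duct((.6703,-.40995),-.96,np.array(p)/1e3))
print("predicted drawn 25:",D((30,117,182))-D((30,92,182)),"blade 75:",D((-88,0,181))-D((-13,0,181)))
print("blade now vs start",m(a,b,(382,155),7,45))
E
```

```text
21.75 [ 0.48209173 -0.08565262  0.2292913 ] [ 0.31195305 -0.25099068 -1.1013317 ]
bolt: now vs start (0, 0, 1.0) drawn vs start (-5, -7, 0.81)
predicted drawn 25: [-6.24317443 -9.07209809] blade 75: [-27.45925473  18.33066088]
blade now vs start (-27, 18, 0.93)
```

Both are confirmed: the bolt is at its start position and the blade has shifted by the full 75 mm. Now I lay the hook back.

jog_arm(hand=[0.01, 0.01, 0.01, 0.01, 0.01], travel=[[-0.004, 0.04, 0], [-0.004, 0.04, 0], [-0.004, 0.04, 0], [0, 0.035, 0], [0, 0.006, 0]], yaw=[0.11, 0.12, 0.12, 0.12, 0.085])

```text
time_s: 22.42
position: [0.4711, 0.0761, 0.2294]
tool_rot: [[0.998, -0.061, -0.0], [-0.061, -0.998, -0.0], [-0.0, 0.0, -1.0]]
ft_force: [-0.8, -0.8, -1.9]
grip_width: 0.0174
gripper_force: 108.4
```

jog_arm(hand=[0.01, 0.01, 0.01, 0.01, 0.01], travel=[[0, 0, -0.05], [0, 0, -0.05], [0, 0, -0.05], [0, 0, -0.03], [0, 0, 0]], yaw=[0, 0, 0, 0, 0])

```text
time_s: 23.05
position: [0.4706, 0.0744, 0.048]
tool_rot: [[0.998, -0.066, -0.005], [-0.066, -0.998, 0.0], [-0.005, 0.0, -1.0]]
ft_force: [-1.1, -1.3, -0.6]
grip_width: 0.0177
gripper_force: 108.4
```

jog_arm(hand=[0.01, 0.01, 0.01, 0.01, 0.01], travel=[[0.02, 0, 0], [0, 0, -0.015], [0, 0, -0.008], [0, 0, -0.002], [0, 0, 0]], yaw=[0, 0, 0, 0, 0])

```text
time_s: 23.68
position: [0.4917, 0.0746, 0.0248]
tool_rot: [[0.998, -0.065, 0.001], [-0.065, -0.998, -0.0], [0.001, 0.0, -1.0]]
ft_force: [0.1, -0.4, -1.7]
grip_width: 0.0173
gripper_force: 108.4
```

jog_arm(hand=[0.01, 0.01, 0.01, 0.01, 0.01], travel=[[0, 0, -0.0015], [0, 0, 0], [0, 0, -0.001], [0, 0, 0], [0, 0, 0]], yaw=[0, 0, 0, 0, 0])

```text
time_s: 24.3
position: [0.4916, 0.0746, 0.0218]
tool_rot: [[0.998, -0.065, -0.0], [-0.065, -0.998, 0.0], [-0.0, -0.0, -1.0]]
ft_force: [0.7, -0.5, -1.7]
grip_width: 0.0175
gripper_force: 108.4
```

jog_arm(hand=[0.01, 0.01, 0.03, 0.05, 0.06], travel=[[0, 0, -0.0007], [0, 0, 0], [0, 0, 0], [0, 0, 0], [0, 0, 0]], yaw=[0, 0, 0, 0, 0])

```text
time_s: 24.92
position: [0.4916, 0.0746, 0.0211]
tool_rot: [[0.998, -0.065, -0.0], [-0.065, -0.998, -0.0], [-0.0, 0.0, -1.0]]
ft_force: [0.3, -0.9, 0.8]
grip_width: 0.0597
gripper_force: 0.0
```

jog_arm(hand=[0.06, 0.06, 0.06, 0.06, 0.06], travel=[[0, 0, 0], [0, 0, 0.02], [0, 0, 0.05], [0, 0, 0.06], [0, 0, 0.06]], yaw=[0, 0, 0, 0, 0])

```text
time_s: 25.55
position: [0.4912, 0.0746, 0.213]
tool_rot: [[0.998, -0.065, -0.0], [-0.065, -0.998, 0.0], [-0.0, 0.0, -1.0]]
ft_force: [0.2, -0.0, -0.2]
grip_width: 0.06
gripper_force: 0.0
```

jog_arm(hand=[0.06, 0.06, 0.06, 0.06, 0.06], travel=[[-0.03, -0.03, 0.02], [-0.03, -0.03, 0.02], [0, 0, 0], [0, 0, 0], [0, 0, 0]], yaw=[0, 0, 0, 0, 0])

```text
time_s: 26.18
position: [0.4319, 0.0151, 0.2504]
tool_rot: [[0.998, -0.064, -0.001], [-0.064, -0.998, 0.0], [-0.001, -0.0, -1.0]]
ft_force: [0.0, 0.4, -0.5]
grip_width: 0.06
gripper_force: 0.0
```

```bash
python3 - <<'E'
from h import *
s=env.observe();print(s["time_s"],s["position"],s["ft_force"])
a=cv2.imread("pics/top.png");b=env.get_image("top")[:,:,::-1].copy();cv2.imwrite("pics/end_top.png",b);cv2.imwrite("pics/end_scene.png",env.get_image("scene")[:,:,::-1])
def m(q,r=8,w=18):
    x,y=q;R=cv2.matchTemplate(b[y-w:y+w,x-w:x+w],a[y-r:y+r,x-r:x+r],cv2.TM_CCOEFF_NORMED);_,v,_,l=cv2.minMaxLoc(R);return l[0]-(w-r),l[1]-(w-r),round(v,2)
for n,q in dict(tin=(237,165),block=(339,214),brush=(275,199),bolt=(376,112),crook=(184,145)).items():print(n,m(q))
print("blade",cv2.minMaxLoc(cv2.matchTemplate(b[110:200,330:430],a[148:162,375:389],cv2.TM_CCOEFF_NORMED)))
E
```

```text
26.175 [0.43188032 0.01509441 0.25043304] [ 0.03418071  0.36549753 -0.53897966]
tin (0, 0, 1.0)
block (0, 0, 1.0)
brush (0, 0, 1.0)
bolt (0, 0, 1.0)
crook (1, 2, 0.93)
blade (-0.6804630160331726, 0.9295189380645752, (6, 3), (18, 56))
```

```bash
python3 -c "
from rig import env
print(env.close_job())"
```

```text
the job is handed in; nothing more can be done
None
```

I handed in the job at about 26 s: the gate is locked open (blade at its stop, bolt home), the hook is back on the worktop, let go, and the tin, block and brush have not moved; no verdict was shown.

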